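# Lock the red-capped tube in the mixer and start it

### The job

Reach down through the guard window of the tube mixer and press the lever that belongs to the red-capped tube fully down, so that this tube is locked; only then press the green start button fully in and let it go. Just push with the fingertips and grip nothing: do not touch the guard with any part of the robot, leave the other lever up, and leave the tubes, the sample jar and the tube rack where they stand. Finish clear of everything.

Things in the scene. Friction and masses are not known exactly. Their poses are not given: they have to be found in the camera images.
- guard: dark teal guard plate fixed to the tube mixer, 110 mm (x) by 260 mm (y), 5 mm thick, top face 105 mm above the work surface, with two windows side by side and clear plastic walls below it on its front and sides. Origin: on the work surface under the plate's middle. x points from the start button to the tubes (away from the robot, give or take the mixer's yaw), y to the left window, z up.
- mixer: white tube mixer, fixed to the table; same origin and axes as the guard. Its base is 300 mm along y and reaches from x = -140 to +135 mm; its deck is 45 mm high in front of x = 75 mm.
- window_left (a point): the middle of the left window (+y as the mixer stands), level with the guard's top face, 105 mm above the work surface. The window is 73 mm along the guard's x by 76 mm along its y. Axes as those of the guard.
- window_right (a point): the middle of the right window (-y as the mixer stands), level with the guard's top face, 105 mm above the work surface. The window is 73 mm along the guard's x by 76 mm along its y. Axes as those of the guard.
- pad_left (a point): centre of the top face of the orange press pad (30 mm along x by 34 mm along y, 8 mm thick) at the end of the left lever, under the left window; it moves with the lever: about 90 mm above the work surface when fully up, 73.5 mm (31 mm below the guard's top) when fully down, staying within 3 mm of the window's middle horizontally.
- pad_right (a point): centre of the top face of the orange press pad (30 mm along x by 34 mm along y, 8 mm thick) at the end of the right lever, under the right window; it moves with the lever: about 90 mm above the work surface when fully up, 73.5 mm (31 mm below the guard's top) when fully down, staying within 3 mm of the window's middle horizontally.
- lever_left (a joint): left (+y) clamp lever, rad: 0 fully up (tube free), 0.30 fully down at its stop (tube locked); starts between 0 and 0.06. It turns about a level axis along the guard's y, 69 mm beyond the pad (+x). Its friction takes about 4 N at the pad to push it down, and it stays where it is left.
- lever_right (a joint): right (-y) clamp lever, rad: 0 fully up (tube free), 0.30 fully down at its stop (tube locked); starts between 0 and 0.06. It turns about a level axis along the guard's y, 69 mm beyond the pad (+x). Its friction takes about 4 N at the pad to push it down, and it stays where it is left.
- start_button_top (a point): centre of the top of the round green start button, 28 mm across, on the mixer's deck in front of the guard, its top 67 mm above the work surface (105 mm before the guard's origin along -x). It stands 10 mm out of a black housing 44 mm across and is pressed straight down.
- start_button (a joint): travel of the start button, m: 0 released, 0.006 fully pressed; a spring that takes about 5 N at full travel brings it back.
- red_tube_center (a point): centre of the red-capped sample tube, half-way up: clear tube 16 mm across with a 19 mm red cap, 102 mm tall in all, loose, upright in one of the two wells behind the guard, its top 117 mm above the work surface. The wells lie 101.5 mm beyond each window's middle along the guard's +x: each lever clamps the tube straight behind it.
- blue_tube_center (a point): centre of the blue-capped sample tube, half-way up: clear tube 16 mm across with a 19 mm blue cap, 102 mm tall in all, loose, upright in one of the two wells behind the guard, its top 117 mm above the work surface. The wells lie 101.5 mm beyond each window's middle along the guard's +x: each lever clamps the tube straight behind it.
- jar_center (a point): centre, half-way up, of a loose sample jar with a yellow lid, 56 mm across and 65 mm tall, standing beside the mixer; to be left alone.
- rack_center (a point): centre, half-way up, of a loose clear tube rack, 150 by 50 mm and 94 mm tall with the capped tubes fixed in it, standing beside the mixer; to be left alone.
There are look-alikes about, which are no part of the job. Leave any yellow look-alike of the part that bears red_tube_center alone.

How it is judged:
By the outcome, as a careful person would: the job done as asked, in the order asked, and still so for the second after the job is handed in, with the robot touching nothing.
It also fails if it takes over 38 s, if anything falls off the work surface, if the arm or the gripper's body presses on something with over 40 N, if the wrist force passes 120 N, or if a joint passes its speed limit or range.

### The arm

A 6-joint arm with a two-finger parallel gripper is mounted at the origin on the work surface. World frame = base frame: x ahead of the robot, y to its left, z up, the work surface at z = 0. Lengths are in mm, angles in rad, forces in N, time in s.
With the tool pointing down it reaches from about 350 to 800 mm from the base axis. Payload 7.3 kg.
Tool frame: the origin (TCP) lies midway between the tips of the shut fingers; the grasp point (between the pads) lies 19 mm behind it; z points along the fingers, y is the direction in which the jaws open and shut (so a half turn about z gives the same grasp; the last joint's range is limited). The gripper opens to 85 mm and grips with 20 to 120 N. Pads are 22 mm wide; open, the fingers measure 114 mm over their backs; the gripper's body (76 mm by 85 mm) begins 54 mm behind the grasp point. The pads swing forward as they close: fully open they stand 13 mm farther back than shut.
Start: joints at [0.971, 0.342, 1.524, -0, 1.275, -0.146], TCP at [230.14, 471.89, 231.322] pointing down, gripper open.
Joint ranges: [-2.53, 2.53], [-0.77, 2.02], [0.04, 2.7], [-1, 4.14], [0.28, 2.66], [-3.11, 3.11]. Speed limits (rad/s): [2.57, 2.57, 3.14, 3.14, 3.14, 3.14].

### API

Orientations are given as a rotation vector (axis times angle).
In Python, from workcell import read_state, optics, job gives the robot as it stands.
- The arm moves only by the tool jog_arm, never from a script. Its arguments are lists of equal length, an entry for each row: "dp": the shift along the tool's x, y, z each as a share of 10 cm, from -1 to 1, a list of three; "twist": the turn about the tool's z as a share of 2 rad, from -1 to 1; "fingers": the closure, from 0 (fully open) to 1 (shut). In form: {"dp": [[dx, dy, dz], ...], "twist": [twist, ...], "fingers": [fingers, ...]}. A call has 1 to 10 rows; each row is the pose to reach, as a shift and turn from the pose commanded when the call began, along the tool's axes at that moment; what a row does not reach only later rows make up. A row lasts 1/12 s, in which the tool goes at most 41.7 mm and 7.16 degrees, less where a joint would pass 70% of its speed; a pose out of reach is approached as far as the arm can. A call with a number of a shift or a turn outside -1 to 1 is refused whole. A call with a gripper value outside its range is refused whole. The fingers move at their own pace and stop on an object; "newtons" is the grip in N (left out, the last holds). Time passes only in rows, so rows that repeat a pose let the fingers close. It gives the time, the measured TCP pose, the force and the opening at its end, in the units of the state.
- read_state(): the state, without advancing time (a new reading comes with each control period).
- optics.read_camera(name): name is "side" or "top" or "wrist"; returns a dict with "image" (384x512x3 uint8, blue, green, red), "camera_matrix" (3x3 intrinsics, pixels), "dist_coeffs" ([k1, k2, p1, p2, k3] as OpenCV has them; the pictures are not rectified), "R" (3x3) and "t" (3): a world point X has camera coordinates R X + t. Camera axes: x right, y down, z forward; pixel columns grow to the right and rows downward; lengths in mm; the calibration is good to about 2 mm. A picture is of the moment at which its call begins. There is no depth.
- job.job_done(): hands the job in, once; it reports no verdict.
The state is a dict: "time": time; "joint_positions": joint angles; "qvel": joint speeds; "effort": joint torques, N m; "eef_pos": TCP position; "tool_rot": TCP orientation; "force": force on the tool from outside, world axes, zero at the start; "moment": the same for the moment, N m; "finger_gap": finger opening in mm.
Only numpy, scipy, OpenCV 4.12 (cv2) and the standard library are available. Lean on these libraries where they do the work, as an engineer would, in place of code of your own. Each camera call takes 0.05 s, during which the arm holds its last target.

## Working session

There is one attempt and no reset: what is moved stays moved. The work goes in short steps, Python scripts to look and compute and a tool call to move; the robot and the scene stay as the last step left them, time stands still between calls to the robot, and variables do not carry over. Pictures are saved under pics/ and viewed, and the job is handed in when it is done.

Besides the shell and the picture viewer there is one more tool, called after ">>>" as a command line: name --pt "numbers of a row" for each row, then --argument value for the rest. jog_arm: Moves the arm, as the interface text tells. Its arguments: {"type":"object","properties":{"dp":{"type":"array"},"twist":{"type":"array"},"fingers":{"type":"array"},"newtons":{"type":"number"}},"required":["dp","twist","fingers"]}

```bash
mkdir -p pics
cat > h.py <<'E'
import numpy as np,cv2,pickle
from workcell import read_state, optics, job
def snap(n,tag):
    c=optics.read_camera(n); cv2.imwrite(f'pics/{tag}.png',c['image']); pickle.dump(c,open(f'{tag}.pkl','wb')); return c
def load(tag): return pickle.load(open(f'{tag}.pkl','rb'))
def ray(c,uv):
    p=cv2.undistortPoints(np.array([[uv]],float),np.array(c['camera_matrix']),np.array(c['dist_coeffs']))[0,0]
    R=np.array(c['R']);t=np.array(c['t']).ravel()
    return -R.T@t, R.T@np.array([p[0],p[1],1])
def onz(c,uv,z):
    o,d=ray(c,uv); return o+d*(z-o[2])/d[2]
def proj(c,X):
    R=np.array(c['R']);t=np.array(c['t'],float).ravel()
    return cv2.projectPoints(np.array(X,float).reshape(-1,1,3),cv2.Rodrigues(R)[0],t,np.array(c['camera_matrix']),np.array(c['dist_coeffs']))[0][:,0]
E
python3 - <<'E'
from h import *
for n in ['top','side','wrist']: snap(n,n+'0')
s=read_state(); print({k:np.round(v,3) for k,v in s.items()})
a=cv2.imread('pics/top0.png')
E
```

```text
{'time': np.float64(0.15), 'joint_positions': array([ 0.971,  0.343,  1.525, -0.   ,  1.275, -0.146]), 'qvel': array([ 0.   , -0.001, -0.004, -0.   , -0.   , -0.001]), 'effort': array([ 2.0000e-03, -4.3391e+01, -2.4615e+01, -0.0000e+00,  6.0000e-03,
        0.0000e+00]), 'eef_pos': array([229.966, 471.642, 230.82 ]), 'tool_rot': array([-7.070e-01, -3.061e+00,  2.000e-03]), 'force': array([ 0.553,  0.363, -0.029]), 'moment': array([-0.023, -0.002, -0.013]), 'finger_gap': np.float64(85.43)}
```

View pics/top0.png

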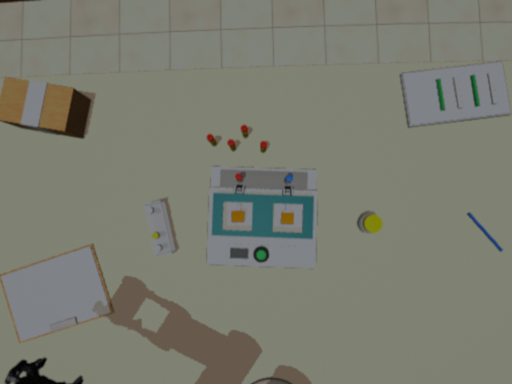

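View pics/side0.png

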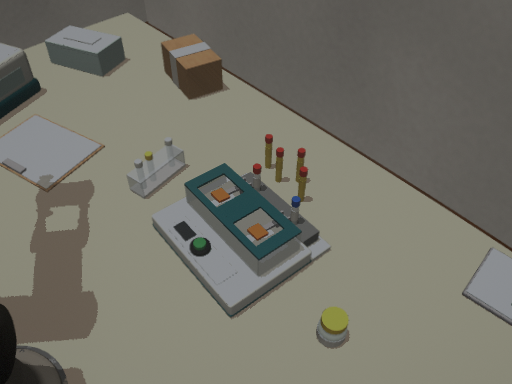

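View pics/wrist0.png

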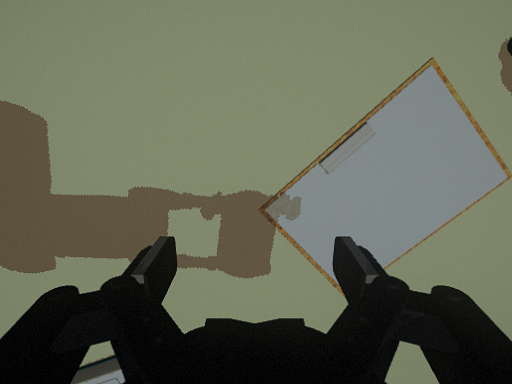

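Candidates for the red tube in the top view are (239,177) in the left well (clear body) and four loose amber-bodied red-capped tubes behind the mixer at (211,138), (232,143), (245,129) and (264,145). The other caps are blue at (289,178), in the right well, and yellow in the rack at (156,236). I choose (239,177), so the lever is the left one, with its pad at (238,216). Next I'll take a close crop and measure.

Run:
```python
from h import *
def cents(c,lo,hi,box,mn=8):
    hsv=cv2.cvtColor(c['image'],cv2.COLOR_BGR2HSV); m=cv2.inRange(hsv,np.array(lo),np.array(hi))
    x0,y0,x1,y1=box; k=np.zeros_like(m);k[y0:y1,x0:x1]=m[y0:y1,x0:x1]
    n,l,s,ce=cv2.connectedComponentsWithStats(k); return [(ce[i].round(1),s[i,4]) for i in range(1,n) if s[i,4]>=mn],k
t=load('top0');s=load('side0')
B={'t':(205,160,320,270),'s':(150,150,330,300)}
P={}
for n,c in (('t',t),('s',s)):
  for nm,lo,hi in (('orange',(8,150,120),(20,255,255)),('green',(50,120,60),(75,255,255)),('red',(0,150,100),(5,255,255)),('blue',(105,120,80),(125,255,255)),('teal',(80,80,40),(98,255,200))):
    r,k=cents(c,lo,hi,B[n]); print(n,nm,r); P[n,nm]=r
    if nm=='teal':
        ct=max(cv2.findContours(k,cv2.RETR_EXTERNAL,cv2.CHAIN_APPROX_NONE)[0],key=cv2.contourArea)
        rc=cv2.minAreaRect(ct); print(rc)
        if n=='t':
            W=np.array([onz(t,p,105) for p in ct[:,0,:].astype(float)])[:,:2]
            r2=cv2.minAreaRect(W.astype(np.float32)); print('guard world',r2,cv2.boxPoints(r2).round(1).tolist())
def tri(a,b):
    A=[];
    o1,d1=ray(t,a);o2,d2=ray(s,b);M=np.stack([d1,-d2],1);k=np.linalg.lstsq(M,o2-o1,rcond=None)[0]
    p,q=o1+k[0]*d1,o2+k[1]*d2; return ((p+q)/2).round(1),np.linalg.norm(p-q).round(1)
so=sorted(P['s','orange'],key=lambda r:r[0][0]);to=sorted(P['t','orange'],key=lambda r:r[0][0])
for a,b in zip(to,so): print('pad',tri(a[0],b[0]),onz(t,a[0],88).round(1),onz(s,b[0],88).round(1))
g=max(P['t','green'],key=lambda r:r[1])[0];h=max(P['s','green'],key=lambda r:r[1])[0]
print('btn',tri(g,h),onz(t,g,67).round(1),onz(s,h,67).round(1))
for nm in('red','blue'):
    g=max(P['t',nm],key=lambda r:r[1])[0]; print(nm,onz(t,g,112).round(1))
a=cv2.resize(t['image'][155:275,195:330],None,fx=4.4,fy=4.4,interpolation=2)
cv2.imwrite('pics/crop.png',a)
```

```text
t orange [(array([237.6, 215.5]), np.int32(41)), (array([287.6, 213.5]), np.int32(19))]
t green [(array([260.7, 254.5]), np.int32(91))]
t red [(array([238.5, 176.5]), np.int32(32))]
t blue [(array([288.9, 177.8]), np.int32(42))]
t teal [(array([262.6, 214.4]), np.int32(2375))]
((262.4770812988281, 215.14205932617188), (100.04335021972656, 42.294464111328125), 2.045408248901367)
guard world ((566.3644409179688, 14.445228576660156), (257.07708740234375, 108.7582015991211), 86.67267608642578) [[504.6000061035156, -110.69999694824219], [613.2000122070312, -117.0], [628.0999755859375, 139.60000610351562], [519.5, 145.89999389648438]]
s orange [(array([220., 194.]), np.int32(129)), (array([257.6, 230.6]), np.int32(166))]
s green [(array([199.1, 242.2]), np.int32(96))]
s red [(array([279.8, 150.5]), np.int32(13)), (array([301.3, 150.8]), np.int32(17)), (array([256.9, 166. ]), np.int32(32)), (array([303.3, 169. ]), np.int32(30))]
s blue [(array([295.5, 198.8]), np.int32(39))]
s teal [(array([243.7, 210. ]), np.int32(3025))]
((241.2178192138672, 208.88082885742188), (117.61335754394531, 49.149505615234375), 42.87890625)
pad (array([565.9,  79.1,  89.8]), np.float64(1.4)) [566.4  78.8  88. ] [566.5  81.1  88. ]
pad (array([565.2, -49.6,  81.8]), np.float64(9.0)) [568.7 -52.1  88. ] [558.1 -50.6  88. ]
btn (array([460.8,  20.7,  64.3]), np.float64(0.2)) [461.1  20.7  67. ] [459.7  18.8  67. ]
red [666.7  72.9 112. ]
blue [660.  -56.1 112. ]
```

View pics/crop.png

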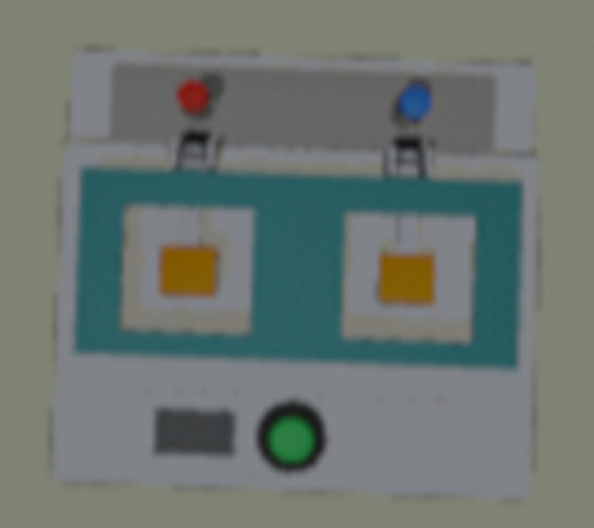

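The crop shows the clear red-capped tube at crop (193,97), straight behind the left lever. Its pad is at crop (188,271), so I'm pressing the left lever. The blue cap is on the right. Next I'll work out the move in tool axes.

```bash
cat >> h.py <<'E'
from scipy.spatial.transform import Rotation as Ro
def plan(target,yaw=None):
    s=read_state(); R=Ro.from_rotvec(s['tool_rot']).as_matrix()
    d=R.T@(np.array(target)-s['eef_pos']); print('dp',(d/100).round(3))
    if yaw is not None:
        y=np.array([-np.sin(yaw),np.cos(yaw),0]); b=R.T@y
        a=-np.arctan2(b[0],b[1]); 
        for k in(0,np.pi,-np.pi): print('twist rad',round(a+k,3),'share',round((a+k)/2,4))
E
python3 - <<'E'
from h import *
t=load('top0');s=load('side0')
# window outline left: bright inside hole of teal
for n,c,pt in(('t',t,(237,216)),):
    hsv=cv2.cvtColor(c['image'],cv2.COLOR_BGR2HSV); m=cv2.inRange(hsv,(80,80,40),(98,255,200))
    cs,hh=cv2.findContours(m,cv2.RETR_CCOMP,cv2.CHAIN_APPROX_NONE)
    for q,h in zip(cs,hh[0]):
        if h[3]>=0 and cv2.contourArea(q)>200:
            W=np.array([onz(c,p,105) for p in q[:,0].astype(float)])[:,:2].astype(np.float32); print(cv2.minAreaRect(W))
R=Ro.from_rotvec(read_state()['tool_rot']).as_matrix();print(R.round(3))
plan([567,79,140],-0.058)
E
```

```text
((558.5740966796875, -50.189212799072266), (84.48470306396484, 79.66690063476562), 88.30848693847656)
((565.8654174804688, 79.32813262939453), (83.56427001953125, 80.55872344970703), 86.59427642822266)
[[-0.899  0.438 -0.001]
 [ 0.438  0.899 -0.001]
 [ 0.    -0.001 -1.   ]]
dp [-4.751 -2.051  0.91 ]
twist rad -0.396 share -0.1979
twist rad 2.746 share 1.3729
twist rad -3.537 share -1.7687
```

>>> jog_arm --pt "-0.32 -0.14 0" --pt "-0.64 -0.28 0" --pt "-0.95 -0.41 0" --pt "-0.95 -0.41 0" --twist '[-0.05, -0.1, -0.15, -0.198]' --fingers '[1, 1, 1, 1]'

```text
time: 0.48
eef_pos: [300.4, 389.9, 231.0]
tool_rot: [0.089, 3.139, -0.003]
force: [1.1, 0.6, -0.2]
finger_gap: 39.1
```

```bash
python3 -c "
from h import *
plan([566.5,79,180],-0.058);print(read_state()['joint_positions'].round(2),read_state()['finger_gap'])"
```

```text
dp [-2.831 -2.953  0.519]
twist rad 0.002 share 0.0008
twist rad 3.143 share 1.5716
twist rad -3.14 share -1.57
[ 0.76  0.28  1.61 -0.    1.25 -0.75] 39.05948350043054
```

>>> jog_arm --pt "-0.3 -0.3 0" --pt "-0.6 -0.6 0" --pt "-0.9 -0.9 0" --pt "-0.95 -1 0" --twist '[0, 0, 0, 0]' --fingers '[1, 1, 1, 1]'

```text
time: 0.82
eef_pos: [389.6, 284.8, 231.1]
tool_rot: [0.095, 3.139, -0.002]
force: [-0.0, 0.9, -0.4]
finger_gap: -0.1
```

>>> jog_arm --pt "-0.3 -0.3 0" --pt "-0.6 -0.6 0" --pt "-0.9 -0.9 0" --pt "-0.95 -1 0" --twist '[0, 0, 0, 0]' --fingers '[1, 1, 1, 1]'

```text
time: 1.15
eef_pos: [479.0, 179.0, 231.0]
tool_rot: [0.096, 3.139, -0.002]
force: [-0.3, -0.4, -0.9]
finger_gap: 0.1
```

```bash
python3 -c "
from h import *
plan([566.5,79,150],-0.058);print(read_state()['joint_positions'].round(2),read_state()['finger_gap'])"
```

```text
dp [-0.934 -0.944  0.812]
twist rad -0.003 share -0.0015
twist rad 3.139 share 1.5693
twist rad -3.145 share -1.5723
[ 0.21  0.32  1.56 -0.    1.26 -1.3 ] 0.10686496587385386
```

>>> jog_arm --pt "-0.3 -0.3 0.2" --pt "-0.6 -0.6 0.5" --pt "-0.9 -0.9 0.7" --pt "-0.93 -0.94 0.8" --pt "-0.93 -0.94 0.8" --pt "-0.93 -0.94 0.8" --twist '[0, 0, 0, 0, 0, 0]' --fingers '[1, 1, 1, 1, 1, 1]'

```text
time: 1.65
eef_pos: [562.6, 82.5, 149.6]
tool_rot: [-0.094, -3.136, -0.0]
force: [-0.2, -0.3, 0.6]
finger_gap: -0.1
```

```bash
python3 -c "
from h import *
for n in('side','wrist','top'): snap(n,n+'1')
plan([566.5,79,105],-0.058);print(read_state()['eef_pos'])
a=load('side1')['image'][130:300,130:340];cv2.imwrite('pics/s1.png',cv2.resize(a,None,fx=3.4,fy=3.4,interpolation=2))"
```

```text
dp [-0.039 -0.053  0.472]
twist rad 0.001 share 0.0006
twist rad 3.143 share 1.5714
twist rad -3.14 share -1.5702
[562.89219403  84.47949541 152.21944879]
```

View pics/s1.png

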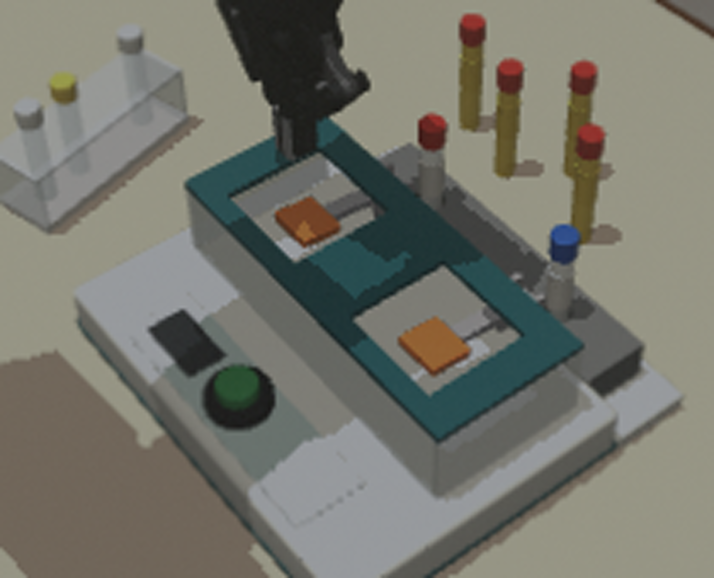

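View pics/wrist1.png

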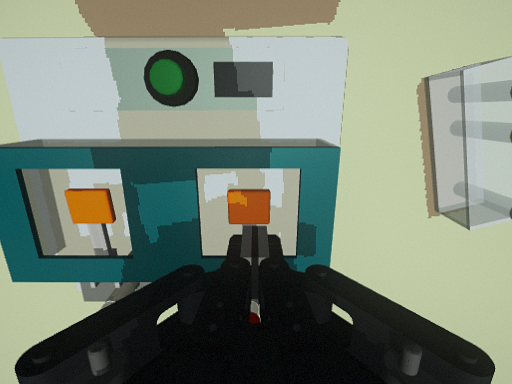

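The side view shows the tip at crop (295,155) above the left window, with the knuckle corner at (365,85). I'll check that the knuckles clear the window before going down.

Run:
```python
from h import *
c=load('side1');w=load('wrist1');s=read_state();R=Ro.from_rotvec(s['tool_rot']).as_matrix();p=s['eef_pos']
def hit(c,uv,off=0):
    o,d=ray(c,uv);n=R[:,0];k=((p+off*n-o)@n)/(d@n);return (R.T@(o+k*d-p)).round(1)
for uv in[(365,85),(345,55),(345,95),(295,155),(280,155),(312,150),(285,105),(262,85),(240,50)]:
    print(uv,hit(c,(130+uv[0]/3.4,130+uv[1]/3.4)))
for uv in[(228,260),(278,260),(318,268),(330,285),(20,360),(490,365),(254,225)]: print('w',uv,[hit(w,uv,o) for o in (-13,0,13)])
print(proj(w,[p+R@np.array(q) for q in [(0,0,0),(0,0,-19),(11,0,0),(-11,0,0)]]))
```

```text
(365, 85) [  0.  -76.  -99.8]
(345, 55) [  -0.   -58.3 -109.3]
(345, 95) [ -0.  -56.9 -79.4]
(295, 155) [ 0.  -1.1  8.2]
(280, 155) [ 0.  16.4 21.1]
(312, 150) [  0.  -20.4 -10.3]
(285, 105) [ -0.    6.2 -28. ]
(262, 85) [ -0.   30.9 -27.3]
(240, 50) [ -0.   53.3 -40.6]
w (228, 260) [array([-13. , -17.3,   2.4]), array([  0. , -14.9, -19. ]), array([ 13. , -12.4, -40.3])]
w (278, 260) [array([-13. ,  13.1,   2.2]), array([  0. ,  11.1, -19.1]), array([ 13. ,   9. , -40.4])]
w (318, 268) [array([-13. ,  35.5,  -6.5]), array([  0. ,  30.1, -26.5]), array([ 13. ,  24.7, -46.6])]
w (330, 285) [array([-13. ,  38.2, -22.2]), array([ -0. ,  32.4, -39.9]), array([ 13. ,  26.6, -57.6])]
w (20, 360) [array([-13. , -87.3, -65.9]), array([  0. , -74.5, -77.1]), array([ 13. , -61.7, -88.4])]
w (490, 365) [array([-13. ,  83.2, -68.3]), array([  0. ,  70.7, -79.2]), array([ 13. ,  58.3, -90. ])]
w (254, 225) [array([-13. ,  -1.6,  53.9]), array([ 0. , -1.5, 24.9]), array([13. , -1.4, -4.1])]
[[256.41607364 242.52204715]
 [256.6599537  259.94532672]
 [256.39653815 225.26176597]
 [256.43474082 259.09414644]]
```

```bash
python3 -c "
from h import *
a=load('wrist1')['image'][150:384,120:390];cv2.imwrite('pics/w1.png',cv2.convertScaleAbs(cv2.resize(a,None,fx=2.5,fy=2.5,interpolation=2),alpha=2.5,beta=20))
a=load('side1')['image'][90:190,170:270];cv2.imwrite('pics/s1b.png',cv2.convertScaleAbs(cv2.resize(a,None,fx=6,fy=6,interpolation=2),alpha=2.5,beta=20))"
```

```text
(no output)
```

View pics/w1.png

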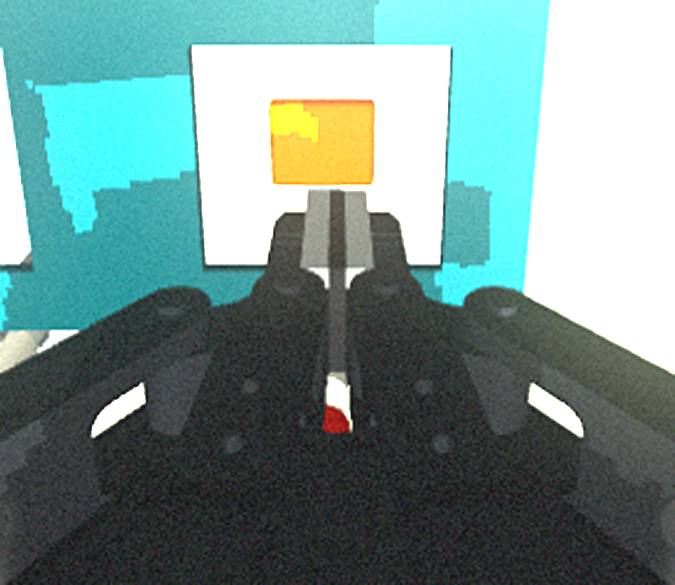

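View pics/s1b.png

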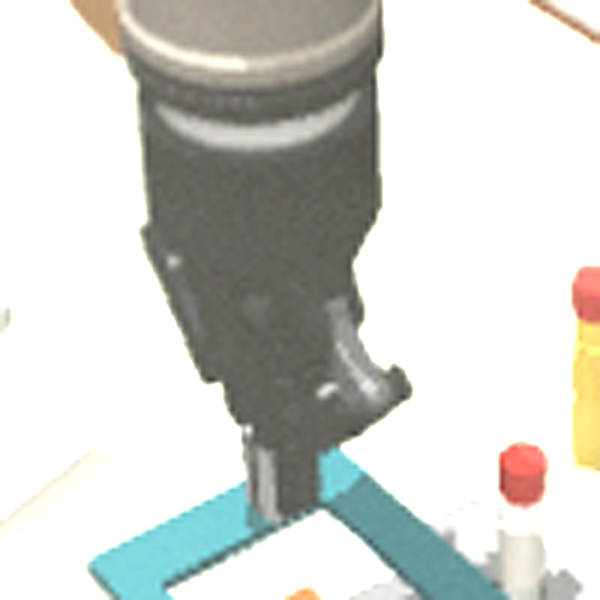

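Run:
```python
from h import *
w=load('wrist1')
f=lambda u,v:(120+u/2.5,150+v/2.5)
for q in[(192,45),(450,45),(205,265),(440,265)]: print(onz(w,f(*q),105).round(1))
print('pad')
P=[onz(w,f(*q),89).round(1) for q in[(270,100),(374,100),(272,184),(373,184)]];print(P,np.mean(P,0))
s=load('side0');
```

```text
[526.   44.1 105. ]
[530.4 118.  105. ]
[597.1  39.5 105. ]
[601.6 114.1 105. ]
pad
[array([548.5,  63.1,  89. ]), array([550.5,  96.2,  89. ]), array([577.5,  61.1,  89. ]), array([579.5,  94.6,  89. ])] [564.    78.75  89.  ]
```

>>> jog_arm --pt "-0.02 -0.05 0.1" --pt "-0.02 -0.05 0.2" --pt "-0.02 -0.05 0.2" --pt "-0.02 -0.05 0.2" --twist '[0, 0, 0, 0]' --fingers '[1, 1, 1, 1]'

```text
time: 2.13
eef_pos: [564.1, 78.8, 130.5]
tool_rot: [-0.09, -3.139, -0.0]
force: [-0.0, 0.5, 0.9]
finger_gap: -0.0
```

```bash
python3 -c "
from h import *
plan([565,79,90],-0.058);print(read_state()['eef_pos'],read_state()['force'])"
```

```text
dp [-0.01   0.003  0.405]
twist rad 0.001 share 0.0003
twist rad 3.142 share 1.5711
twist rad -3.141 share -1.5705
[564.05508987  78.77322979 130.53667188] [-0.04089827  0.480352    0.90238729]
```

>>> jog_arm --pt "-0.01 0 0.1" --pt "-0.01 0 0.2" --pt "-0.01 0 0.3" --pt "-0.01 0 0.36" --pt "-0.01 0 0.36" --twist '[0, 0, 0, 0, 0]' --fingers '[1, 1, 1, 1, 1]'

```text
time: 2.55
eef_pos: [564.9, 78.4, 93.4]
tool_rot: [-0.091, -3.137, 0.0]
force: [-0.1, 0.1, 0.2]
finger_gap: 0.1
```

```bash
python3 -c "
from h import *
for n in('side','wrist'): snap(n,n+'2')
plan([565,79,73],-0.058);print(read_state()['eef_pos'],read_state()['force'])
a=load('wrist2')['image'][150:384,120:390];a=cv2.convertScaleAbs(cv2.resize(a,(390,338),interpolation=2),alpha=2.5,beta=20)
b=load('side2')['image'][120:220,170:270];b=cv2.convertScaleAbs(cv2.resize(b,(338,338),interpolation=2),alpha=2.5,beta=20)
cv2.imwrite('pics/m2.png',np.hstack([a,b]))"
```

```text
dp [0.007 0.006 0.219]
twist rad 0.0 share 0.0001
twist rad 3.142 share 1.5709
twist rad -3.141 share -1.5707
[565.66460746  78.35696447  94.91071328] [0.65391526 0.24123158 0.58477246]
```

View pics/m2.png

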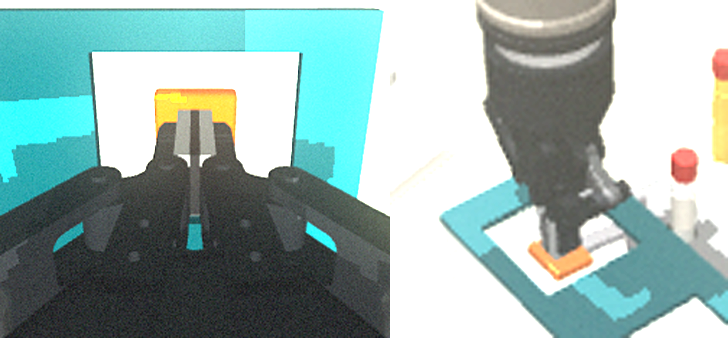

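The left half shows the fingertips over the orange pad (about (195,115)), inside the window outline and with a good margin. The knuckles are still above the guard. I'll press down in steps.

>>> jog_arm --pt "0 0 0.04" --pt "0 0 0.08" --pt "0 0 0.1" --pt "0 0 0.1" --twist '[0, 0, 0, 0]' --fingers '[1, 1, 1, 1]'

```text
time: 2.98
eef_pos: [565.7, 78.4, 85.1]
tool_rot: [-0.091, -3.14, -0.0]
force: [0.6, -1.2, 0.2]
finger_gap: 0.2
```

```bash
python3 -c "
from h import *
for n in('side','wrist'): snap(n,n+'3')
plan([565,79,73],-0.058);print(read_state()['eef_pos'],read_state()['force'])
a=load('wrist3')['image'][150:384,120:390];a=cv2.convertScaleAbs(cv2.resize(a,(390,338),interpolation=2),alpha=2.5,beta=20)
b=load('side3')['image'][120:220,170:270];b=cv2.convertScaleAbs(cv2.resize(b,(338,338),interpolation=2),alpha=2.5,beta=20)
cv2.imwrite('pics/m3.png',np.hstack([a,b]))"
```

```text
dp [0.009 0.006 0.122]
twist rad 0.0 share 0.0001
twist rad 3.142 share 1.5709
twist rad -3.141 share -1.5707
[565.88169229  78.3742129   85.21268102] [ 0.49795342 -0.30354822 -0.44734009]
```

View pics/m3.png

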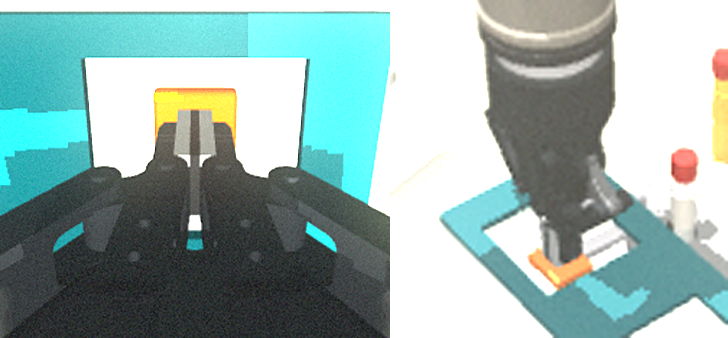

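>>> jog_arm --pt "0 0 0.03" --pt "0 0 0.06" --pt "0 0 0.09" --pt "0 0 0.09" --twist '[0, 0, 0, 0]' --fingers '[1, 1, 1, 1]'

```text
time: 3.42
eef_pos: [566.0, 78.3, 76.0]
tool_rot: [0.091, 3.14, 0.0]
force: [-0.3, -0.2, 1.6]
finger_gap: -0.1
```

```bash
python3 -c "
from h import *
for n in('side','wrist'): snap(n,n+'4')
plan([565,79,73],-0.058);print(read_state()['eef_pos'],read_state()['force'])
a=load('wrist4')['image'][150:384,120:390];a=cv2.convertScaleAbs(cv2.resize(a,(390,338),interpolation=2),alpha=2.5,beta=20)
b=load('side4')['image'][120:220,170:270];b=cv2.convertScaleAbs(cv2.resize(b,(338,338),interpolation=2),alpha=2.5,beta=20)
cv2.imwrite('pics/m4.png',np.hstack([a,b]))"
```

```text
dp [0.009 0.006 0.031]
twist rad 0.0 share 0.0001
twist rad 3.142 share 1.5709
twist rad -3.141 share -1.5707
[565.89059561  78.36072474  76.05227655] [-0.5107355  -0.08173981  0.28010525]
```

View pics/m4.png

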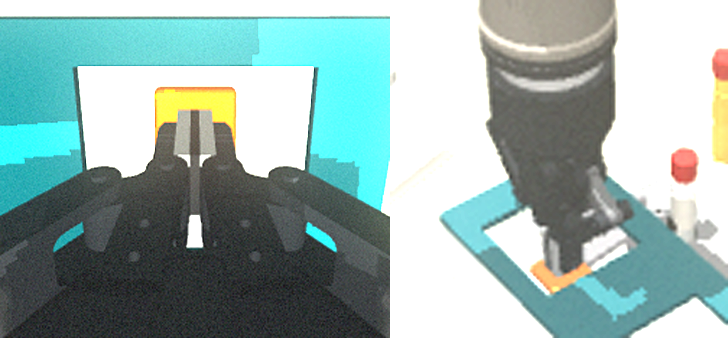

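The pad keeps the same size in the wrist view, so it is moving down with the tip. I'll push on to the stop.

>>> jog_arm --pt "0 0 0.02" --pt "0 0 0.04" --pt "0 0 0.04" --twist '[0, 0, 0]' --fingers '[1, 1, 1]'

```text
time: 3.77
eef_pos: [566.2, 78.4, 74.2]
tool_rot: [0.091, 3.139, -0.0]
force: [-5.4, -0.1, 15.7]
finger_gap: 0.2
```

>>> jog_arm --pt "0 0 0.02" --pt "0 0 0.04" --pt "0 0 0.04" --twist '[0, 0, 0]' --fingers '[1, 1, 1]'

```text
time: 4.02
eef_pos: [566.4, 78.4, 73.5]
tool_rot: [0.09, 3.137, -0.0]
force: [-14.7, -1.1, 40.8]
finger_gap: -0.0
```

It's at the stop: the force rises steeply at z = 73.5. I'll lift straight out and check.

>>> jog_arm --pt "0 0 -0.1" --pt "0 0 -0.3" --pt "0 0 -0.5" --pt "0 0 -0.7" --pt "0 0 -0.9" --pt "0 0 -0.9" --pt "0 0 -0.9" --twist '[0, 0, 0, 0, 0, 0, 0]' --fingers '[1, 1, 1, 1, 1, 1, 1]'

```text
time: 4.6
eef_pos: [566.3, 78.4, 158.9]
tool_rot: [0.091, 3.138, 0.0]
force: [-0.5, -0.6, -0.4]
finger_gap: -0.3
```

```bash
python3 -c "
from h import *
for n in('side','wrist'): snap(n,n+'5')
plan([461,20.5,140],-0.058);print(read_state()['eef_pos'],read_state()['force'])
w=load('wrist5')
m=cv2.inRange(cv2.cvtColor(w['image'],cv2.COLOR_BGR2HSV),(50,120,40),(75,255,255));n,l,st,ce=cv2.connectedComponentsWithStats(m);i=1+st[1:,4].argmax();print(ce[i],onz(w,ce[i],67),st[i])
for nm in('side0','side5'):
  c=load(nm);m=cv2.inRange(cv2.cvtColor(c['image'],cv2.COLOR_BGR2HSV),(8,150,60),(20,255,255));m[:,:180]=0;m[:170]=0;m[300:]=0
  n,l,st,ce=cv2.connectedComponentsWithStats(m);print(nm,[(ce[i].round(1),st[i,4]) for i in range(1,n) if st[i,4]>15])
a=cv2.convertScaleAbs(cv2.resize(w['image'],(450,338)),alpha=1.8)
b=load('side5')['image'][140:260,180:300];b=cv2.convertScaleAbs(cv2.resize(b,(338,338),interpolation=2),alpha=1.8)
cv2.imwrite('pics/m5.png',np.hstack([a,b]))"
```

```text
dp [ 1.006 -0.638  0.173]
twist rad 0.0 share 0.0001
twist rad 3.142 share 1.5709
twist rad -3.141 share -1.5707
[565.13309526  78.36143945 157.10056959] [-0.55605977  1.01140191 -0.57730067]
[174.80534759  73.21604278] [459.50938999  20.16178093  67.        ] [159  56  34  36 935]
side0 [(array([219.8, 194.7]), np.int32(158)), (array([257.2, 231.1]), np.int32(187))]
side5 [(array([219.6, 199.4]), np.int32(121)), (array([257.2, 231.1]), np.int32(188))]
```

View pics/m5.png

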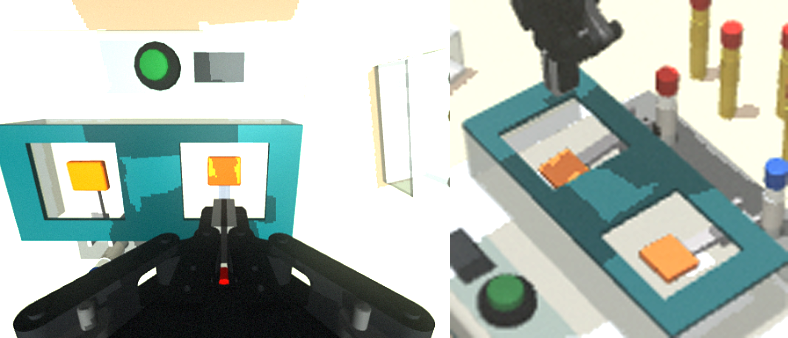

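The left pad has dropped in the side view (row 194.7 to 199.4) and the right pad hasn't moved (231.1). I'll check the pad heights from their widths in the wrist view.

```bash
python3 -c "
from h import *
for nm in('wrist1','wrist5'):
  w=load(nm);g=cv2.cvtColor(w['image'],cv2.COLOR_BGR2HSV);m=cv2.inRange(g,(5,150,40),(25,255,255));m[:120]=0;m[250:]=0
  cs=[c for c in cv2.findContours(m,0,1)[0] if cv2.contourArea(c)>300]
  for c in cs:
    x,y,ww,h=cv2.boundingRect(c); print(nm,(x,y,ww,h))
    r=cv2.minAreaRect(c);print(r)
    for z in(90,82,73.5):
      a=onz(w,(x,y+h/2-2),z);b=onz(w,(x+ww,y+h/2-2),z);print(z,np.linalg.norm(a-b).round(1),((a+b)/2).round(1))
"
```

```text
wrist1 (228, 190, 42, 34)
((248.5, 206.5), (33.0, 41.0), 90.0)
90 33.9 [561.8  79.   90. ]
82 35.2 [564.7  78.6  82. ]
73.5 36.7 [567.8  78.3  73.5]
wrist1 (65, 189, 51, 35)
((90.0, 206.0), (34.0, 50.0), 90.0)
90 41.4 [553.8 -49.   90. ]
82 43.1 [556.3 -54.3  82. ]
73.5 44.8 [559.1 -60.1  73.5]
wrist5 (76, 183, 49, 34)
((100.0, 199.5), (33.0, 48.0), 90.0)
90 40.8 [553.8 -49.1  90. ]
82 42.4 [556.2 -54.1  82. ]
73.5 44.0 [558.8 -59.5  73.5]
wrist5 (236, 178, 38, 33)
((254.5, 194.0), (32.0, 37.0), 90.0)
90 31.3 [556.6  79.1  90. ]
82 32.5 [559.1  79.   82. ]
73.5 33.7 [561.8  78.9  73.5]
```

The left pad is at 73.5 mm (33.7 mm wide there, nominal 34), so it's fully down. Next is the button at (460.5, 20.4).

>>> jog_arm --pt "0.3 -0.2 0" --pt "0.6 -0.4 0" --pt "0.9 -0.6 0" --pt "1 -0.64 0.1" --pt "1 -0.64 0.3" --pt "1 -0.64 0.3" --twist '[0, 0, 0, 0, 0, 0]' --fingers '[1, 1, 1, 1, 1, 1]'

```text
time: 5.2
eef_pos: [459.2, 20.1, 125.1]
tool_rot: [-0.092, -3.133, -0.001]
force: [-1.3, -0.4, -0.3]
finger_gap: -0.0
```

```bash
python3 -c "
from h import *
snap('side','side6')
plan([460.5,20.4,80],-0.058);print(read_state()['eef_pos'])"
```

```text
dp [-0.002  0.001  0.464]
twist rad -0.0 share -0.0002
twist rad 3.141 share 1.5706
twist rad -3.142 share -1.571
[460.49800205  20.26431871 126.43867043]
```

>>> jog_arm --pt "0 0 0.15" --pt "0 0 0.3" --pt "0 0 0.45" --pt "0 0 0.52" --pt "0 0 0.55" --pt "0 0 0.55" --twist '[0, 0, 0, 0, 0, 0]' --fingers '[1, 1, 1, 1, 1, 1]'

```text
time: 5.75
eef_pos: [462.4, 20.4, 73.0]
tool_rot: [-0.09, -3.139, -0.0]
force: [-0.0, 1.1, 0.4]
finger_gap: -0.1
```

```bash
python3 -c "
from h import *
for n in('side','wrist'): snap(n,n+'7')
print(read_state()['eef_pos'],read_state()['force'])
a=cv2.convertScaleAbs(cv2.resize(load('wrist7')['image'],(450,338)),alpha=1.8)
b=load('side7')['image'][170:290,140:260];b=cv2.convertScaleAbs(cv2.resize(b,(338,338),interpolation=2),alpha=1.8)
cv2.imwrite('pics/m7.png',np.hstack([a,b]))"
```

```text
[462.84463103  20.29813896  73.84334851] [-0.8210517  -0.2914852  -0.31173084]
```

View pics/m7.png

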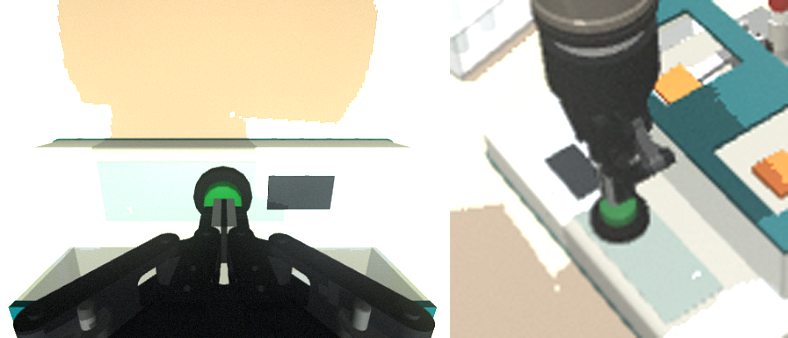

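The tips are right over the green button, with no contact yet. I'll press it.

>>> jog_arm --pt "0.01 0 0.04" --pt "0.01 0 0.08" --pt "0.01 0 0.12" --pt "0.01 0 0.12" --twist '[0, 0, 0, 0]' --fingers '[1, 1, 1, 1]'

```text
time: 6.18
eef_pos: [461.8, 20.3, 61.3]
tool_rot: [0.091, 3.139, 0.0]
force: [0.3, -0.1, 4.2]
finger_gap: -0.4
```

>>> jog_arm --pt "0 0 0.02" --pt "0 0 0.03" --pt "0 0 0.03" --twist '[0, 0, 0]' --fingers '[1, 1, 1]'

```text
time: 6.43
eef_pos: [462.0, 20.3, 60.7]
tool_rot: [0.09, 3.138, -0.0]
force: [-7.2, 1.8, 26.7]
finger_gap: -0.1
```

The button has bottomed out: 27 N against a 5 N spring, at z = 60.7. I'll release it and withdraw.

>>> jog_arm --pt "0 0 -0.1" --pt "0 0 -0.3" --pt "0 0 -0.6" --pt "0 0 -0.9" --pt "0 0 -1" --pt "0 0 -1" --twist '[0, 0, 0, 0, 0, 0]' --fingers '[1, 1, 1, 1, 1, 1]'

```text
time: 6.93
eef_pos: [462.7, 20.1, 160.8]
tool_rot: [0.09, 3.135, -0.001]
force: [0.7, 0.1, -0.2]
finger_gap: 0.0
```

>>> jog_arm --pt "0.2 0.2 -0.2" --pt "0.3 0.5 -0.5" --pt "0.4 0.7 -0.7" --pt "0.4 0.7 -0.7" --pt "0.4 0.7 -0.7" --pt "0.4 0.7 -0.7" --twist '[0, 0, 0, 0, 0, 0]' --fingers '[1, 1, 1, 1, 1, 1]'

```text
time: 7.43
eef_pos: [424.7, 92.2, 226.8]
tool_rot: [-0.09, -3.138, 0.001]
force: [-0.3, -1.0, -0.8]
finger_gap: 0.0
```

```bash
python3 -c "
from h import *
for n in('side','top'): snap(n,n+'8')
print(read_state()['eef_pos'],read_state()['force'],abs(read_state()['qvel']).max())
for nm in('side0','side8'):
  c=load(nm);g=cv2.cvtColor(c['image'],cv2.COLOR_BGR2HSV)
  for k,lo,hi in(('or',(8,150,60),(20,255,255)),('gr',(50,120,40),(75,255,255)),('red',(0,150,80),(5,255,255)),('blue',(105,120,60),(125,255,255)),('yel',(25,150,80),(33,255,255))):
    m=cv2.inRange(g,lo,hi);m[:,:130]=0;m[:130]=0;m[345:]=0
    n,l,st,ce=cv2.connectedComponentsWithStats(m);print(nm,k,[ce[i].round(1).tolist() for i in range(1,n) if st[i,4]>12])
b=load('side8')['image'][100:345,110:360];b=cv2.convertScaleAbs(cv2.resize(b,(600,588),interpolation=2),alpha=1.5)
cv2.imwrite('pics/m8.png',b)"
```

```text
[424.87149689  91.79310083 226.67473611] [ 0.84513288  0.53574228 -0.65548915] 0.007136653601900741
side0 or [[219.8, 194.7], [257.2, 231.1]]
side0 gr [[199.1, 242.2]]
side0 red [[268.5, 136.5], [279.8, 149.9], [301.0, 150.2], [256.8, 166.0], [303.1, 169.1]]
side0 blue [[295.2, 201.0]]
side0 yel []
side8 or [[219.6, 199.4], [257.2, 231.1]]
side8 gr [[197.9, 243.2]]
side8 red [[268.4, 136.6], [279.4, 150.8], [300.9, 151.1], [256.3, 167.3], [303.0, 170.2]]
side8 blue [[295.2, 201.1]]
side8 yel []
```

View pics/m8.png

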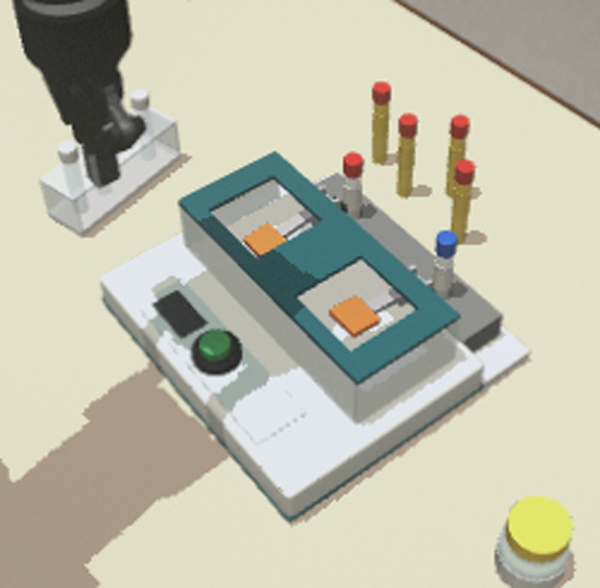

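The left pad (265,240) is down and the right pad (355,315) is up. The tubes, jar and rack stand where they were, and the arm is clear. The green blob moved by 1 px, so I'll check whether that is only shadow by comparing with a frame from before the press.

```bash
python3 -c "
from h import *
snap('side','side9')
o=[]
for nm in('side0','side5','side8','side9'):
  c=load(nm);g=cv2.cvtColor(c['image'],cv2.COLOR_BGR2HSV);m=cv2.inRange(g,(45,110,20),(80,255,255));m[:,:180]=0;m[:220]=0;m[270:]=0;m[:,225:]=0
  print(nm,cv2.boundingRect(m),(m>0).sum());o.append(cv2.convertScaleAbs(cv2.resize(c['image'][225:265,180:220],(195,195),interpolation=0),alpha=1.8))
cv2.imwrite('pics/g.png',np.hstack(o))"
```

```text
side0 (193, 238, 13, 10) 105
side5 (193, 238, 13, 11) 101
side8 (193, 238, 13, 11) 102
side9 (193, 238, 13, 10) 102
```

View pics/g.png

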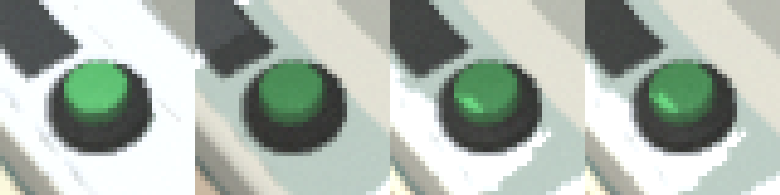

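The button is back up: its outline is the same before and after, and only the shadow changed. I'm handing in the job.

```bash
python3 -c "
from h import *
print(job.job_done())"
```

```text
the job is handed in; nothing more can be done
None
```

The job is done and handed in. With the fingers shut, I pushed the left lever (the one in front of the clear red-capped tube) down to its stop. Only then did I press the green start button fully in, release it and move clear.

**Last checks:**
- **Left lever:** the tip reached 73.5 mm as the force rose to about 41 N, which marks the stop. The pad's width in the wrist view also fits 73.5 mm.
- **Right lever:** its pad did not move in the side view.
- **Start button:** it bottomed out with the tip at 60.7 mm and about 27 N, and came back up. Its green patch shifted about 1 px in colour, but its outline matches the one before pressing, so I put the shift down to shadow.
- **Tubes, jar and rack:** the cap positions are within about 1.5 px of the start, with small shifts again consistent with shadow. I checked the jar and rack only by eye; the yellow-lid check found nothing to compare.
- **Robot:** it finished stationary, about 227 mm above the work surface. No force suggested contact with the guard.
- **Time and verdict:** the last move ended at 7.4 s on the robot's clock. The hand-in reported no verdict.

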